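# Pack the stamping set into its two trays

### The arm

A 6-joint arm with a two-finger parallel gripper is mounted at the origin on the work surface; the furniture and walls round the work are solid. World frame = base frame: x ahead of the robot, y to its left, z up, the work surface at z = 0. Lengths are in mm, angles in rad, forces in N, time in s.
With the tool pointing down it reaches from about 350 to 975 mm from the base axis. Payload 7.1 kg.
Tool frame: the origin (TCP) lies at the very end of the fingers, on their centre line; the grasp point (between the pads) lies 19 mm behind it; x points along the fingers, y is the direction in which the jaws open and shut, and the axes are right-handed (so a half turn about x gives the same grasp; the last joint's range is limited). The gripper opens to 88 mm and grips with 3 to 60 N. Pads are 20 mm wide; open, the fingers measure 115 mm over their backs; the gripper's body (75 mm by 178 mm) begins 61 mm behind the grasp point.
Start: joints at [-1.343, 0.423, 1.63, -0, 1.089, -0.019], TCP at [152.708, -606.04, 222.675] pointing down, gripper open.
Joint ranges: [-3, 3], [-0.9, 2.11], [0.09, 2.58], [-1.31, 4.45], [0.11, 2.69], [-2.54, 2.54]. Speed limits (rad/s): [2.39, 2.39, 3.01, 3.14, 3.14, 3.14].

### API

Orientations are given as a rotation vector (axis times angle).
In Python, from workcell import ctrl gives the robot as it stands. The module is installed in compiled form; this text tells all that it offers.
- The arm moves only by the tool carry_out, never from a script. Its argument "commands" is a list of rows, each a list of 6 numbers: the shift along the tool's x, y, z in m, then the turn, a rotation vector about the tool's x, y, z in degrees. In form: [[tx, ty, tz, rx, ry, rz], ...]. A call has 1 to 8 rows; each row shifts and turns the pose as measured when the row begins, along the tool's axes as they then stand; what a row does not reach is not made up. A row lasts 1/8 s, in which the tool goes at most 62.5 mm and 10.7 degrees, less where a joint would pass 70% of its speed; a pose out of reach is approached as far as the arm can. A call with a gripper value outside its range is refused whole. "grip" is the closure, from 0 (fully open) to 1 (shut), set as the call begins (left out, the last holds). The fingers move at their own pace and stop on an object; the grip force is fixed at half the most. Time passes only in rows, so rows that do not move let the fingers close. It gives the time, the measured TCP pose, the force and the opening at its end, in the units of the state.
- ctrl.get_obs(): the state, without advancing time (a new reading comes with each control period).
- ctrl.get_image(name): name is "side" or "top"; returns a dict with "pixels" (400x640x3 uint8, blue, green, red), "intrinsics" (3x3 intrinsics, pixels), "rvec" (rotation vector, rad) and "tvec" (3), from world to camera coordinates, as OpenCV has them. Camera axes: x right, y down, z forward; pixel columns grow to the right and rows downward; lengths in mm; the calibration is good to about 2 mm. A picture is of the moment at which its call begins. There is no depth.
- ctrl.close_job(): hands the job in, once; it reports no verdict.
The state is a dict: "t": time; "qpos": joint angles; "qvel": joint speeds; "joint_torque": joint torques, N m; "ee_pos": TCP position; "orientation": TCP orientation; "ft_force": force on the tool from outside, world axes, zero at the start; "moment": the same for the moment, N m; "width": finger opening in mm.
Only numpy, scipy, OpenCV 4.12 (cv2) and the standard library are available. Lean on these libraries where they do the work, as an engineer would, in place of code of your own. Each camera call takes 0.05 s, during which the arm holds its last target. There are 200 camera calls.

### The job

Pack the stamping set away. In the wide walnut tray build one pile, from the bottom up: the broad wavy-line stamp, the black ink pad, the dotted stamp, and the square stamp on top, each lying flat, centred on the one below with its sides lined up, and the bottom one lying lengthwise in the tray. Lay the narrow stamp flat and lengthwise in the narrow tray, and let go of everything.

Things in the scene. Friction and masses are not known exactly. Their poses are not given: they have to be found in the camera images.
- broad_stamp_center (a point): The broad wooden block stamp with three wavy lines on top, the largest stamp, 62 x 85 x 22 mm (x, y, z), lying flat on the table, rubber face down. The point is its centre, 11 mm above its underside; its x and y axes run across the short and along the long side, z up. Loose, under 0.15 kg; grasp it from above across its 62 mm width.
- pad_center (a point): The flat black ink pad in a closed case, 57 x 80 x 14 mm (x, y, z), lying flat on the table. The point is its centre, 7 mm above its underside; its x and y axes run across the short and along the long side, z up. Loose, under 0.15 kg; grasp it from above across its 57 mm width.
- dotted_stamp_center (a point): The medium wooden block stamp with rows of dark dots on top, 40 x 52 x 20 mm (x, y, z), lying flat on the table, rubber face down. The point is its centre, 10 mm above its underside; its x and y axes run across the short and along the long side, z up. Loose, under 0.15 kg; grasp it from above across its 40 mm width.
- square_stamp_center (a point): The square wooden block stamp with a round flower-like mark on top, 34 x 34 x 24 mm (x, y, z), lying flat on the table, rubber face down. The point is its centre, 12 mm above its underside; its x and y axes run square to its sides, z up. Loose, under 0.15 kg; grasp it from above across its 34 mm width.
- narrow_stamp_center (a point): The narrow, strip-shaped wooden block stamp (the little stamps far back, behind the dark drawer chest, are not part of the set), 22 x 60 x 20 mm (x, y, z), lying flat on the table, rubber face down. The point is its centre, 10 mm above its underside; its x and y axes run across the short and along the long side, z up. Loose, under 0.15 kg; grasp it from above across its 22 mm width.
- wide_tray_floor (a point): The wide tray: a low walnut tray, fixed to the table, outside 94 x 118 mm, inside 84 x 108 mm (x, y); the floor is 4 mm thick and the 5 mm thick walls stand 5 mm above the floor (9 mm above the table). The point is the middle of the inner floor, 4 mm above the table; x across the tray, y along its length, z up.
- narrow_tray_floor (a point): The narrow tray: a low walnut tray, fixed to the table, outside 56 x 94 mm, inside 46 x 84 mm (x, y); the floor is 4 mm thick and the 5 mm thick walls stand 5 mm above the floor (9 mm above the table). The point is the middle of the inner floor, 4 mm above the table; x across the tray, y along its length, z up.
Mind the look-alikes: they are no part of the job. Of the things that look like the part that bears square_stamp_center, the smaller one is meant.

How it is judged (in metres and radians):
At the end, for the whole second after the job is handed in: Broad and narrow stamp flat and lengthwise (0.35 rad) on their tray floors, within 14 mm of the middle each way; pad, dotted, square stamp each directly on the one below (height 3 mm, level 0.08 rad, centred 12 mm, lined up 0.25 rad, the square in any quarter turn); all at rest (z of broad_stamp_center in the frame of wide_tray_floor between 0.008 and 0.014 m and x of broad_stamp_center in the frame of wide_tray_floor between -0.014 and 0.014 m and y of broad_stamp_center in the frame of wide_tray_floor between -0.014 and 0.014 m and angle between each of broad_stamp_center, pad_center, dotted_stamp_center, square_stamp_center, narrow_stamp_center's own z axis and vertical below 0.08 rad and angle between the x axis of broad_stamp_center and the x axis of wide_tray_floor, either way round below 0.35 rad and z of pad_center in the frame of broad_stamp_center between 0.015 and 0.021 m and horizontal distance between pad_center and broad_stamp_center below 0.012 m and angle between the x axis of pad_center and the x axis of broad_stamp_center, either way round below 0.25 rad and z of dotted_stamp_center in the frame of pad_center between 0.014 and 0.02 m and horizontal distance between dotted_stamp_center and pad_center below 0.012 m and angle between the x axis of dotted_stamp_center and the x axis of pad_center, either way round below 0.25 rad and z of square_stamp_center in the frame of dotted_stamp_center between 0.019 and 0.025 m and horizontal distance between square_stamp_center and dotted_stamp_center below 0.012 m and (angle between the x axis of square_stamp_center and the x axis of dotted_stamp_center, either way round below 0.25 rad or angle between the x axis of square_stamp_center and the y axis of dotted_stamp_center, either way round below 0.25 rad) and z of narrow_stamp_center in the frame of narrow_tray_floor between 0.007 and 0.013 m and x of narrow_stamp_center in the frame of narrow_tray_floor between -0.014 and 0.014 m and y of narrow_stamp_center in the frame of narrow_tray_floor between -0.014 and 0.014 m and angle between the x axis of narrow_stamp_center and the x axis of narrow_tray_floor, either way round below 0.35 rad and linear speed of each of broad_stamp, pad, dotted_stamp, square_stamp, narrow_stamp below 0.02 m/s); the robot touches nothing.
It also fails if it takes over 138 s, if anything falls off the work surface, if the arm or the gripper's body presses on something with over 40 N, if the wrist force passes 120 N, or if a joint passes its speed limit or range.

## Working session

There is one attempt and no reset: what is moved stays moved. The work goes in short steps, Python scripts to look and compute and a tool call to move; the robot and the scene stay as the last step left them, time stands still between calls to the robot, and variables do not carry over. Pictures are saved under pics/ and viewed, about 12 in all and at most 16, crops included, and the job is handed in when it is done.

Besides the shell and the picture viewer there is one more tool, called as name(argument=value, ...) on one line, values as JSON. carry_out: Moves the arm, as the interface text tells. Its arguments: {"type":"object","properties":{"commands":{"type":"array"},"grip":{"type":"number"}},"required":["commands"]}

```bash
mkdir -p pics; cat > h.py <<'E'
import numpy as np, cv2
from workcell import ctrl
from scipy.spatial.transform import Rotation as R
def cam(n):
    d=ctrl.get_image(n); d={k:np.array(v) for k,v in d.items()}
    d['Rm']=cv2.Rodrigues(d['rvec'].astype(float))[0]; return d
def ray(d,uv,z):
    uv=np.atleast_2d(np.array(uv,float)); K=d['intrinsics']
    r=(np.linalg.inv(K)@np.c_[uv,np.ones(len(uv))].T); r=(d['Rm'].T@r).T
    c=-d['Rm'].T@d['tvec'].ravel()
    return c+r*((z-c[2])/r[:,2:3])
def proj(d,P):
    return cv2.projectPoints(np.array(P,float).reshape(-1,1,3),d['rvec'].astype(float),d['tvec'].astype(float),d['intrinsics'].astype(float),None)[0].reshape(-1,2)
E
python3 - <<'E'
from h import *
o=ctrl.get_obs(); print({k:np.round(v,3) for k,v in o.items()})
for n in('top','side'):
    d=cam(n); cv2.imwrite(f'pics/{n}0.png',d['pixels']); print(n,-d['Rm'].T@d['tvec'].ravel(),d['intrinsics'].ravel(),d['Rm'].round(3).tolist())
    np.save(f'{n}0.npy',d,allow_pickle=True)
E
```

```text
{'t': np.float64(0.0), 'qpos': array([-1.343,  0.424,  1.631, -0.   ,  1.089, -0.019]), 'qvel': array([ 0.   , -0.002, -0.001,  0.   ,  0.   ,  0.   ]), 'joint_torque': array([ 1.0000e-03, -5.4463e+01, -2.7367e+01,  6.4000e-02,  2.3000e-02,
       -0.0000e+00]), 'ee_pos': array([ 152.563, -605.507,  221.909]), 'orientation': array([ 2.091,  0.261, -2.091]), 'ft_force': array([-0.48 , -0.459, -1.069]), 'moment': array([ 0.035, -0.014,  0.017]), 'width': np.float64(87.947)}
top [ 498.35829745   32.36820275 1033.15025301] [457.93850292   0.         310.97941203   0.         457.93850292
 201.51031007   0.           0.           1.        ] [[-0.025, -1.0, -0.004], [-0.997, 0.025, -0.074], [0.074, 0.002, -0.997]]
side [ 256.37256359 -853.11248128  533.55641163] [494.40118428   0.         328.02849384   0.         494.40118428
 206.51413536   0.           0.           1.        ] [[0.941, -0.337, 0.012], [-0.149, -0.449, -0.881], [0.303, 0.827, -0.473]]
```

View pics/top0.png

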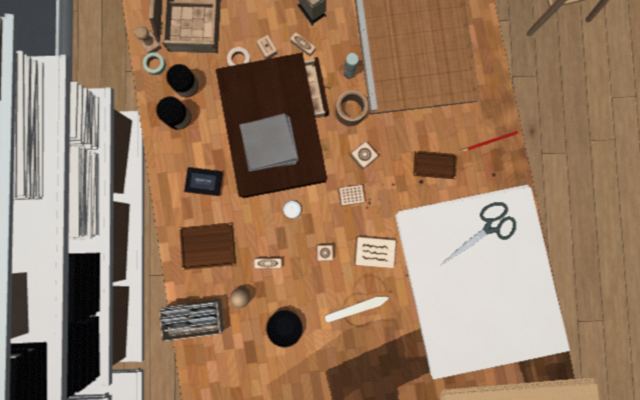

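View pics/side0.png

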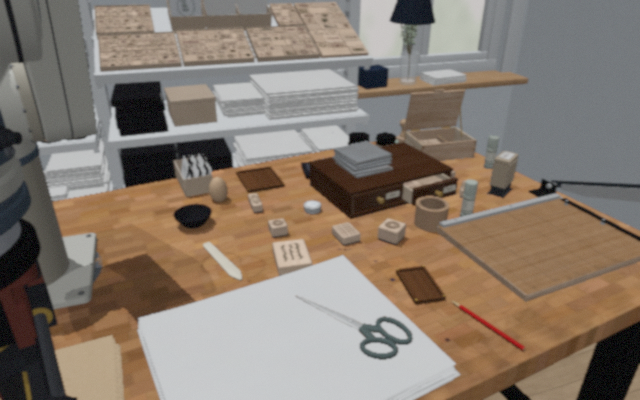

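The top view shows the wide tray at (208,245), narrow tray (435,165), pad (203,181), broad stamp (376,251), dotted (351,195), narrow stamp (268,263). There are two square stamps, at (325,252) and (364,154), and the former looks smaller. The pot, bowl, scissors and paper are obstacles. Measuring next.

```bash
cat > seg.py <<'E'
from h import *
T={'wide':((208,245),9,(94,118),'d'),'ntray':((435,165),9,(56,94),'d'),'pad':((203,181),14,(57,80),'k'),'broad':((376,251),22,(62,85),'l'),
'dot':((351,195),20,(40,52),'l'),'sq':((325,252),24,(34,34),'l'),'sqB':((364,154),24,(34,34),'l'),'nar':((268,263),20,(22,60),'l')}
def seg(d,c,z,kind,r=42):
    im=cv2.GaussianBlur(d['pixels'],(3,3),0); hsv=cv2.cvtColor(im,cv2.COLOR_BGR2HSV).astype(int)
    x,y=c; x0,y0=max(0,x-r),max(0,y-r); h=hsv[y0:y+r,x0:x+r]
    if kind=='d': m=(h[...,2]<115)
    elif kind=='k': m=(h[...,2]<75)
    else: m=(h[...,1]<110)&(h[...,2]>120)
    m=cv2.morphologyEx(m.astype(np.uint8),cv2.MORPH_CLOSE,np.ones((5,5)))
    m=cv2.morphologyEx(m,cv2.MORPH_OPEN,np.ones((3,3)))
    cs,_=cv2.findContours(m,cv2.RETR_EXTERNAL,cv2.CHAIN_APPROX_NONE)
    cs=[k for k in cs if cv2.pointPolygonTest(k,(float(x-x0),float(y-y0)),True)>-4]
    if not cs: return None
    k=max(cs,key=cv2.contourArea)[:,0]+[x0,y0]
    P=ray(d,k,z)[:,:2]; (cx,cy),(w,l),a=cv2.minAreaRect(P.astype(np.float32))
    if w>l: w,l,a=l,w,a+90   # a: direction of short axis
    a=(a+90)%180-90
    return k,np.array([cx,cy,w,l,a])
E
python3 - <<'E'
from seg import *
d=np.load('top0.npy',allow_pickle=True).item(); im=d['pixels'].copy()
for n,(c,z,s,k) in T.items():
    r=seg(d,c,z,k)
    if r is None: print(n,None); continue
    print(n,r[1].round(1),s); cv2.drawContours(im,[r[0].reshape(-1,1,2).astype(np.int32)],-1,(0,255,0),1)
cv2.imwrite('pics/seg0.png',cv2.resize(im[120:290,160:470],None,fx=2.5,fy=2.5,interpolation=2))
E
```

```text
wide [481.7 268.1  93.  119.7   3.8] (94, 118)
ntray [ 645.8 -246.4   70.6   94.6   -2.4] (56, 94)
pad [625.4 274.4  54.3  79.8  -8.3] (57, 80)
broad [ 462.9 -127.2  136.   181.5   87.6] (62, 85)
dot [586.5 -55.2  41.9  55.    6.7] (40, 52)
sq [460.2   6.9  32.7  35.1  -1.4] (34, 34)
sqB [675.1 -85.4  46.3  48.4  38.5] (34, 34)
nar [440.2 133.8  21.8  59.5  -1.4] (22, 60)
```

View pics/seg0.png

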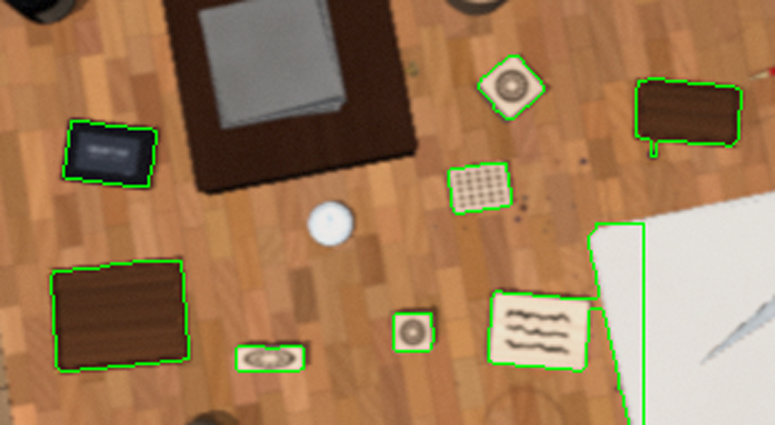

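```bash
cat >> h.py <<'E'
def goal(x,y,z,jaw):
    """jaw: world angle (deg) of the jaw axis. Prints turn about tool axes, then the shift in the turned tool frame (mm)."""
    o=ctrl.get_obs(); R0=R.from_rotvec(o['orientation']).as_matrix(); p=np.array(o['ee_pos'])
    X=np.array([0,0,-1.]); best=None
    for a in (jaw,jaw+180):
        Y=np.array([np.cos(np.radians(a)),np.sin(np.radians(a)),0]); G=np.c_[X,Y,np.cross(X,Y)]
        rv=np.degrees(R.from_matrix(R0.T@G).as_rotvec())
        if best is None or np.linalg.norm(rv)<np.linalg.norm(best[0]): best=(rv,G)
    rv,G=best; v=np.array([x,y,z])-p
    print('t',round(float(o['t']),2),'p',p.round(1),'w',round(float(o['width']),1),'q6',round(o['qpos'][5],2),'turn',rv.round(2),'shift(new frame)',(G.T@v).round(1),'(old)',(R0.T@v).round(1))
E
python3 - <<'E'
from seg import *
d=np.load('top0.npy',allow_pickle=True).item()
print('broad',seg(d,(376,251),22,'l',20)and 0)
e=d['pixels'].copy(); 
hsv=cv2.cvtColor(e,cv2.COLOR_BGR2HSV)
d2=dict(d); d2['pixels']=e; e[:, 398:]=(30,90,160)
print('broad',seg(d2,(376,251),22,'l',34)[1].round(1))
d2['pixels']=d['pixels'].copy(); d2['pixels'][178:]=(120,160,200)
print('ntray',seg(d2,(435,165),9,'d',34)[1].round(1))
R0=R.from_rotvec(ctrl.get_obs()['orientation']).as_matrix(); print(R0.round(2))
s=np.load('side0.npy',allow_pickle=True).item()
for n,c,z in(('sq',(278,228),24),('nar',(255,202),20),('dot',(346,233),20),('broad',(292,256),22)):
    r=seg(s,c,z,'l',28); print('side',n,None if r is None else r[1].round(1))
for n,P in dict(wide=(481.7,268.1,4),pad=(625.4,274.4,14),nar=(440,134,20),sq=(460,7,24),dot=(586.5,-55,20)).items(): print(n,proj(s,P).round(0))
goal(465,-103,120,0)
E
```

```text
broad 0
broad [ 458.6 -103.1   64.3   88.2   -6.3]
ntray [ 651.6 -246.    57.2   95.2   -4.8]
[[-0.    0.24 -0.97]
 [ 0.   -0.97 -0.24]
 [-1.   -0.   -0.  ]]
side sq [458.3  -5.6  42.1  66.8  -8.8]
side nar [438.  120.6  31.5  90.6  -3.1]
side dot [580.9 -65.6  54.1  75.    5.3]
side broad [ 455.  -128.7   94.2  144.1  -18.8]
wide [[260. 178.]]
pad [[313. 167.]]
nar [[254. 198.]]
sq [[277. 222.]]
dot [[345. 228.]]
t 0.1 p [ 152.6 -605.6  222. ] w 87.8 q6 -0.02 turn [-7.586e+01 -5.000e-02  6.000e-02] shift(new frame) [ 102.   312.4 -502.6] (old) [ 102.6 -410.9 -425.7]
```

carry_out(commands=[[0,0,0,-10,0,0],[0,0,0,-10,0,0],[0,0,0,-10,0,0],[0,0,0,-10,0,0],[0,0,0,-10,0,0],[0,0,0,-10,0,0],[0,0,0,-10,0,0],[0,0,0,0,0,0]], grip=0)

```text
t: 1.1
ee_pos: [152.0, -603.0, 218.2]
orientation: [1.262, 1.186, -1.254]
ft_force: [0.6, 0.8, 0.0]
width: 88.1
```

```bash
python3 -c "
from h import *
goal(459,-103,100,-6)"
```

```text
t 1.1 p [ 152.  -603.   218.2] w 88.1 q6 -1.28 turn [ 2.32 -0.48  0.16] shift(new frame) [ 118.2  253.1 -529.3] (old) [ 121.9  274.6 -517.6]
```

carry_out(commands=[[0,0.026,-0.054,2,0,0],[0,0.026,-0.054,0,0,0],[0,0.026,-0.054,0,0,0],[0,0.026,-0.054,0,0,0],[0,0.026,-0.054,0,0,0],[0,0.026,-0.054,0,0,0],[0,0.026,-0.054,0,0,0],[0,0.026,-0.054,0,0,0]])

```text
t: 2.1
ee_pos: [412.6, -188.9, 220.6]
orientation: [1.319, 1.142, -1.311]
ft_force: [1.0, -0.4, 0.2]
width: 88.4
```

```bash
python3 -c "
from h import *
goal(459,-103,60,-6)"
```

```text
t 2.1 p [ 412.6 -188.9  220.6] w 88.4 q6 -0.32 turn [-2.25 -0.37  0.02] shift(new frame) [160.6  37.2 -90.3] (old) [161.2  33.7 -90.6]
```

carry_out(commands=[[0.02,0.01,-0.025,-2.2,0,0],[0.03,0.01,-0.025,0,0,0],[0.03,0.01,-0.025,0,0,0],[0.03,0.007,-0.016,0,0,0],[0.03,0,0,0,0,0],[0.02,0,0,0,0,0],[0,0,0,0,0,0],[0,0,0,0,0,0]])

```text
t: 3.1
ee_pos: [465.8, -95.2, 58.1]
orientation: [1.309, 1.146, -1.297]
ft_force: [0.1, 0.2, 0.3]
width: 87.6
```

```bash
python3 - <<'E'
from h import *
goal(459,-103,7,-6.3)
d=cam('side'); cv2.imwrite('pics/s1.png',cv2.resize(d['pixels'][120:320,170:420],None,fx=2.5,fy=2.5))
E
```

```text
t 3.1 p [465.8 -95.2  58.1] w 87.6 q6 -0.11 turn [-1.02 -0.31 -0.26] shift(new frame) [51.1 -5.9  8.5] (old) [51.1 -6.   8.9]
```

View pics/s1.png

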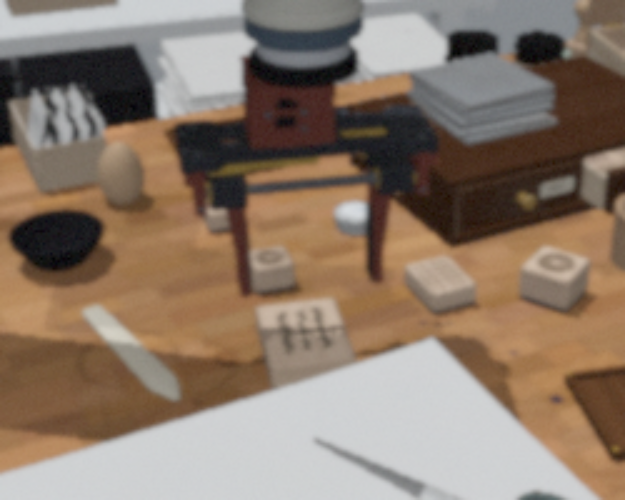

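The open jaws straddle the broad stamp (crop at about (305,340)) and are about 8 mm too far back. I'll correct that and go down.

carry_out(commands=[[0.01,-0.006,0.0085,-1,0,0],[0.015,0,0,0,0,0],[0.013,0,0,0,0,0],[0.01,0,0,0,0,0],[0,0,0,0,0,0]])

```text
t: 3.78
ee_pos: [459.3, -103.9, 8.0]
orientation: [1.298, 1.153, -1.283]
ft_force: [0.8, 0.5, -0.2]
width: 87.7
```

```bash
python3 -c "
from h import *
goal(459,-103,7,-6.3)"
```

```text
t 3.77 p [ 459.3 -103.9    8. ] w 87.7 q6 -0.15 turn [-0.06 -0.29 -0.41] shift(new frame) [ 1.  -0.4 -0.8] (old) [ 1.  -0.4 -0.8]
```

carry_out(commands=[[0.001,0,-0.001,0,0,0],[0,0,0,0,0,0],[0,0,0,0,0,0],[0,0,0,0,0,0],[0,0,0,0,0,0],[0,0,0,0,0,0],[0,0,0,0,0,0],[0,0,0,0,0,0]], grip=1)

```text
t: 4.78
ee_pos: [460.1, -102.8, 7.7]
orientation: [1.298, 1.152, -1.282]
ft_force: [-0.3, 0.2, -0.4]
width: 61.8
```

carry_out(commands=[[-0.01,0,0,0,0,0],[-0.02,0,0,0,0,0],[-0.03,0,0,0,0,0],[-0.03,0,0,0,0,0],[-0.03,0,0,0,0,0],[0,0,0,0,0,0]])

```text
t: 5.52
ee_pos: [458.7, -103.2, 133.7]
orientation: [1.298, 1.151, -1.281]
ft_force: [-0.0, 0.9, -1.7]
width: 61.9
```

```bash
python3 - <<'E'
from h import *
goal(481.7,268.1,40,3.8)
d=cam('side'); cv2.imwrite('pics/s2.png',cv2.resize(d['pixels'][120:320,170:420],None,fx=2,fy=2))
E
```

```text
t 5.53 p [ 458.7 -103.2  133.7] w 61.9 q6 -0.15 turn [-10.15  -0.23  -0.53] shift(new frame) [  93.7   47.5 -369. ] (old) [  95.3  -19.  -371.1]
```

View pics/s2.png

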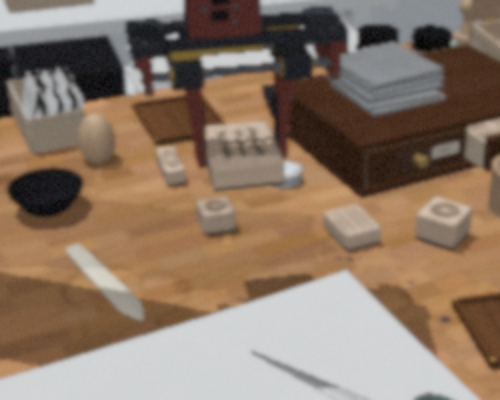

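carry_out(commands=[[0,0,0,-5,0,-0.4],[0,0,0,-5,0,0],[0,0.006,-0.045,0,0,0],[0,0.006,-0.05,0,0,0],[0,0.007,-0.05,0,0,0],[0,0.007,-0.05,0,0,0],[0,0.007,-0.05,0,0,0],[0,0.007,-0.05,0,0,0]])

```text
t: 6.58
ee_pos: [472.3, 199.3, 124.7]
orientation: [1.159, 1.251, -1.172]
ft_force: [0.5, -0.3, -0.7]
width: 61.5
```

```bash
python3 -c "
from h import *
goal(481.7,268.1,30,3.8)"
```

```text
t 6.58 p [472.3 199.3 124.7] w 61.5 q6 0.3 turn [-0.24 -0.24  0.81] shift(new frame) [ 94.7  14.  -68. ] (old) [ 94.8  15.  -67.7]
```

carry_out(commands=[[0,0.004,-0.03,0,0,0.8],[0,0.004,-0.03,0,0,0],[0.02,0.002,-0.006,0,0,0],[0.03,0,0,0,0,0],[0.025,0,0,0,0,0],[0.01,0,0,0,0,0],[0,0,0,0,0,0]])

```text
t: 7.45
ee_pos: [472.1, 270.2, 28.7]
orientation: [1.152, 1.248, -1.167]
ft_force: [-0.2, -0.8, -0.0]
width: 62.2
```

```bash
python3 - <<'E'
from h import *
goal(481.7,268.1,11.5,3.8)
d=cam('top'); cv2.imwrite('pics/t3.png',cv2.resize(d['pixels'][150:330,130:370],None,fx=2.5,fy=2.5))
E
```

```text
t 7.45 p [472.1 270.2  28.7] w 62.2 q6 0.42 turn [0.14 0.03 0.64] shift(new frame) [17.2  9.5  2.8] (old) [17.1  9.7  2.8]
```

View pics/t3.png

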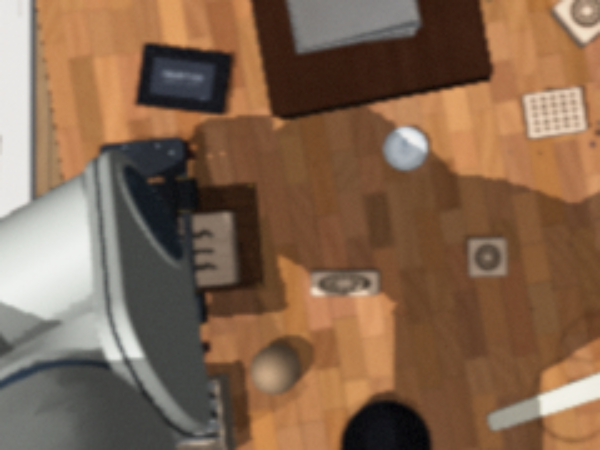

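Over the wide tray, 9.5 mm short in x; correcting, then lowering.

carry_out(commands=[[0,0.0095,0.003,0,0,0.6],[0.005,0,0,0,0,0],[0.006,0,0,0,0,0],[0,0,0,0,0,0]])

```text
t: 8.0
ee_pos: [484.5, 268.4, 19.7]
orientation: [1.162, 1.238, -1.155]
ft_force: [0.2, 0.4, -1.0]
width: 62.0
```

```bash
python3 -c "
from h import *
goal(481.7,268.1,11.5,3.8)"
```

```text
t 8.0 p [484.5 268.4  19.7] w 62.0 q6 0.42 turn [ 0.1  -0.09 -0.27] shift(new frame) [ 8.2 -2.8  0.1] (old) [ 8.1 -2.9  0.1]
```

carry_out(commands=[[0.004,-0.003,0,0,0,0],[0.003,0,0,0,0,0],[0.001,0,0,0,0,0],[0,0,0,0,0,0]])

```text
t: 8.5
ee_pos: [481.2, 268.2, 11.4]
orientation: [1.162, 1.238, -1.155]
ft_force: [-0.8, -0.7, 2.0]
width: 61.7
```

```bash
python3 -c "
from h import *
goal(481.7,268.1,11.5,3.8)"
```

```text
t 8.5 p [481.2 268.2  11.4] w 61.7 q6 0.42 turn [ 0.11 -0.08 -0.27] shift(new frame) [-0.1  0.5  0.1] (old) [-0.1  0.5  0.1]
```

carry_out(commands=[[0,0,0,0,0,0],[0,0,0,0,0,0],[0,0,0,0,0,0],[0,0,0,0,0,0],[0,0,0,0,0,0]], grip=0)

```text
t: 9.12
ee_pos: [481.5, 268.4, 11.5]
orientation: [1.163, 1.238, -1.154]
ft_force: [-0.4, -0.1, -0.3]
width: 87.9
```

carry_out(commands=[[-0.01,0,0,0,0,0],[-0.02,0,0,0,0,0],[-0.03,0,0,0,0,0],[-0.03,0,0,6,0,0],[0,0,0,6,0,0],[0,0,0,0,0,0]])

```text
t: 9.88
ee_pos: [481.3, 268.4, 107.5]
orientation: [1.322, 1.134, -1.309]
ft_force: [-0.2, -0.7, 0.2]
width: 87.6
```

```bash
python3 -c "
from h import *
goal(625.4,274.4,40,-8.3)"
```

```text
t 9.88 p [481.3 268.4 107.5] w 87.6 q6 0.63 turn [-0.07 -0.22 -0.36] shift(new frame) [ 67.5 141.7 -26.7] (old) [ 68.5 141.2 -26.6]
```

carry_out(commands=[[0,0.035,-0.007,0,0,0],[0,0.035,-0.007,0,0,0],[0,0.035,-0.007,0,0,0],[0.02,0.032,-0.006,0,0,0],[0.025,0,0,0,0,0],[0.02,0,0,0,0,0],[0,0,0,0,0,0]])

```text
t: 10.75
ee_pos: [624.2, 275.6, 41.3]
orientation: [1.308, 1.143, -1.299]
ft_force: [-0.3, 0.0, 0.8]
width: 87.9
```

```bash
python3 -c "
from h import *
goal(625.4,274.4,3,-8.3)"
```

```text
t 10.75 p [624.2 275.6  41.3] w 87.9 q6 0.53 turn [ 0.87 -0.16 -0.27] shift(new frame) [38.3  1.4  1. ] (old) [38.3  1.2  1.1]
```

carry_out(commands=[[0.014,0.001,0.001,0.9,0,0],[0.014,0,0,0,0,0],[0.007,0,0,0,0,0],[0.003,0,0,0,0,0],[0,0,0,0,0,0]])

```text
t: 11.38
ee_pos: [625.5, 275.2, 2.5]
orientation: [1.321, 1.135, -1.309]
ft_force: [0.6, -0.5, -0.6]
width: 88.1
```

```bash
python3 -c "
from h import *
goal(625.4,274.4,3,-8.3)"
```

```text
t 11.38 p [625.5 275.2   2.5] w 88.1 q6 0.54 turn [ 0.   -0.22 -0.35] shift(new frame) [-0.5 -0.   0.8] (old) [-0.5 -0.   0.8]
```

carry_out(commands=[[0,0,0,0,0,0],[0,0,0,0,0,0],[0,0,0,0,0,0],[0,0,0,0,0,0],[0,0,0,0,0,0],[0,0,0,0,0,0],[0,0,0,0,0,0],[0,0,0,0,0,0]], grip=1)

```text
t: 12.38
ee_pos: [626.2, 275.5, 3.7]
orientation: [1.322, 1.134, -1.307]
ft_force: [-0.6, -0.6, 0.3]
width: 56.2
```

carry_out(commands=[[-0.01,0,0,0,0,0],[-0.02,0,0,0,0,0],[-0.03,0,0,0,0,0],[-0.03,0,0,0,0,0],[-0.02,0,0,0,0,0],[0,0,0,0,0,0]])

```text
t: 13.12
ee_pos: [626.2, 275.4, 122.8]
orientation: [1.325, 1.133, -1.304]
ft_force: [0.4, 0.5, -0.8]
width: 56.2
```

```bash
python3 - <<'E'
from seg import *
d=cam('top')
r=seg(d,(209,246),26,'l',34); print(None if r is None else r[1].round(1))
cv2.imwrite('pics/t4.png',cv2.resize(d['pixels'][130:300,130:330],None,fx=3,fy=3))
goal(481.7,268.1,70,3.8)
E
```

```text
[481.  261.7  63.3  74.7   4.3]
t 13.18 p [625.6 275.2 121.6] w 56.1 q6 0.54 turn [-12.09  -0.27  -0.57] shift(new frame) [  51.6 -144.1   -2.4] (old) [  50.1 -141.9   28.1]
```

View pics/t4.png

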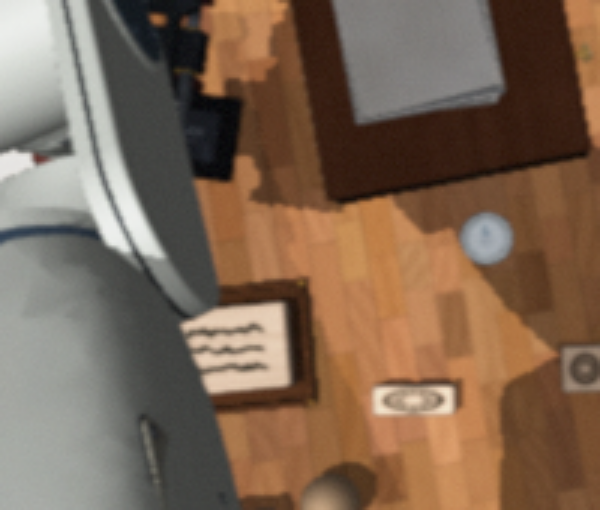

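Broad stamp sits in the tray: visible edges give x 481 and yaw 4.3°, and the right edge gives y ≈ 267, so it is centred. The pad is held.

carry_out(commands=[[0,0,0,-6,0,-0.5],[0,0,0,-6,0,0],[0,-0.035,0,0,0,0],[0,-0.04,-0.001,0,0,0],[0,-0.04,-0.001,0,0,0],[0.02,-0.029,0,0,0,0],[0.02,0,0,0,0,0],[0,0,0,0,0,0]])

```text
t: 14.18
ee_pos: [470.7, 263.3, 71.6]
orientation: [1.149, 1.251, -1.167]
ft_force: [0.0, 0.8, -0.9]
width: 56.3
```

```bash
python3 -c "
from h import *
goal(481.5,267.8,30,4)"
```

```text
t 14.18 p [470.7 263.3  71.6] w 56.3 q6 0.41 turn [0.09 0.06 0.78] shift(new frame) [41.6 11.1 -3.8] (old) [41.4 11.6 -3.8]
```

carry_out(commands=[[0.005,0.011,-0.004,0,0,0.7],[0.014,0,0,0,0,0],[0.012,0,0,0,0,0],[0.004,0,0,0,0,0],[0,0,0,0,0,0]])

```text
t: 14.8
ee_pos: [483.5, 268.5, 34.0]
orientation: [1.156, 1.241, -1.157]
ft_force: [0.6, -0.0, -0.9]
width: 56.1
```

```bash
python3 -c "
from h import *
goal(481.5,267.8,29.5,4)"
```

```text
t 14.8 p [483.5 268.5  34. ] w 56.1 q6 0.42 turn [0.05 0.05 0.  ] shift(new frame) [ 4.5 -2.   0.6] (old) [ 4.5 -2.   0.6]
```

carry_out(commands=[[0.002,-0.002,0.0005,0,0,0],[0.002,0,0,0,0,0],[0,0,0,0,0,0],[0,0,0,0,0,0]])

```text
t: 15.3
ee_pos: [481.8, 268.0, 30.6]
orientation: [1.157, 1.241, -1.156]
ft_force: [-0.3, 0.6, -0.5]
width: 56.3
```

```bash
python3 -c "
from h import *
goal(481.5,267.8,29.5,4)"
```

```text
t 15.3 p [481.8 268.   30.6] w 56.3 q6 0.42 turn [ 0.04  0.02 -0.07] shift(new frame) [ 1.1 -0.3  0.2] (old) [ 1.1 -0.3  0.2]
```

carry_out(commands=[[0.001,0,0,0,0,0],[0.001,0,0,0,0,0],[0,0,0,0,0,0]])

```text
t: 15.68
ee_pos: [482.2, 268.1, 30.1]
orientation: [1.158, 1.24, -1.155]
ft_force: [-0.3, 0.3, -0.6]
width: 56.1
```

carry_out(commands=[[0,0,0,0,0,0],[0,0,0,0,0,0],[0,0,0,0,0,0],[0,0,0,0,0,0],[0,0,0,0,0,0]], grip=0)

```text
t: 16.3
ee_pos: [482.3, 268.3, 29.9]
orientation: [1.158, 1.24, -1.155]
ft_force: [-0.5, 0.6, 1.1]
width: 87.9
```

carry_out(commands=[[-0.01,0,0,0,0,0],[-0.02,0,0,0,0,0],[-0.03,0,0,0,0,0],[-0.03,0,0,0,0,0],[-0.03,0,0,0,0,0],[-0.02,0,0,0,0,0],[0,0,0,0,0,0]])

```text
t: 17.18
ee_pos: [482.1, 268.3, 177.7]
orientation: [1.16, 1.24, -1.154]
ft_force: [0.3, -0.7, 0.3]
width: 87.6
```

```bash
python3 -c "
from h import *
goal(586.5,-55.2,60,6.7)"
```

```text
t 17.18 p [482.1 268.3 177.7] w 87.6 q6 0.42 turn [-2.65 -0.05 -0.23] shift(new frame) [117.7  66.  333.5] (old) [117.8  80.8 330.2]
```

carry_out(commands=[[0,0,0,-2.6,0,0],[0,0.011,0.055,0,0,0],[0,0.011,0.055,0,0,0],[0,0.011,0.055,0,0,0],[0,0.011,0.055,0,0,0],[0,0.011,0.055,0,0,0],[0,0.011,0.055,0,0,0],[0,0,0,0,0,0]])

```text
t: 18.18
ee_pos: [586.8, -60.5, 171.8]
orientation: [1.12, 1.266, -1.12]
ft_force: [0.0, -0.0, 0.1]
width: 87.7
```

```bash
python3 - <<'E'
from seg import *
goal(586.5,-55.2,50,6.7)
d=cam('top'); r=seg(d,(207,244),40,'k',34); print(None if r is None else r[1].round(1))
cv2.imwrite('pics/t5.png',cv2.resize(d['pixels'][130:300,130:450],None,fx=2.4,fy=2.4))
E
```

```text
t 18.18 p [586.8 -60.5 171.8] w 87.7 q6 -0.25 turn [ 0.25 -0.08  0.09] shift(new frame) [121.8   0.3  -5.3] (old) [121.8   0.6  -5.1]
[487.2 261.7  63.  108.8   3.1]
```

View pics/t5.png

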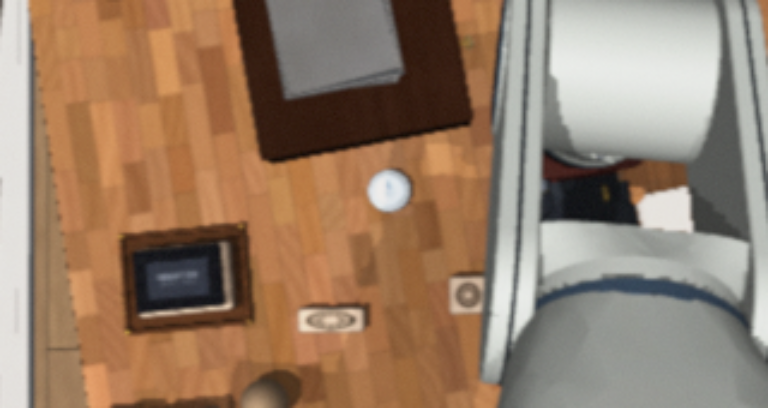

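```bash
python3 - <<'E'
from seg import *
d=cam('top'); im=cv2.GaussianBlur(d['pixels'],(3,3),0).astype(int)
sub=im[215:275,170:245]; 
for nm,m,z in(('pad',(sub[...,0]-sub[...,2]>-6)&(sub.max(2)<120),40),('broad',(sub[...,2]>140)&(sub[...,2]-sub[...,0]<75),26)):
    m=cv2.morphologyEx(m.astype(np.uint8),cv2.MORPH_CLOSE,np.ones((3,3)))
    k=max(cv2.findContours(m,0,cv2.CHAIN_APPROX_NONE)[0],key=cv2.contourArea)[:,0]+[170,215]
    P=ray(d,k,z)[:,:2]; print(nm,cv2.minAreaRect(P.astype(np.float32)),P.min(0).round(1),P.max(0).round(1),k.min(0),k.max(0))
    
E
```

```text
pad ((482.7200012207031, 268.5372619628906), (52.3502197265625, 75.13334655761719), 4.281293869018555) [454.  229.6] [510.8 307.2] [186 232] [222 259]
broad ((451.2200927734375, 263.9168701171875), (7.938413143157959, 81.54218292236328), 7.441854000091553) [446.8 223.7] [460.2 304.8] [189 255] [226 262]
```

carry_out(commands=[[0.02,0,-0.003,0,0,0],[0.03,0,-0.002,0,0,0],[0.03,0,0,0,0,0],[0.03,0,0,0,0,0],[0.01,0,0,0,0,0],[0,0,0,0,0,0]])

```text
t: 19.02
ee_pos: [580.9, -41.8, 48.1]
orientation: [1.109, 1.277, -1.112]
ft_force: [-0.1, 0.1, 0.6]
width: 87.9
```

```bash
python3 -c "
from h import *
goal(586.5,-55.2,4,6.7)"
```

```text
t 19.02 p [580.9 -41.8  48.1] w 87.9 q6 -0.23 turn [ 1.01 -0.25  0.34] shift(new frame) [44.1  4.  13.9] (old) [44.   4.  14.2]
```

Pad measured at (482.7, 268.5), yaw 4.3°, which is aligned on the broad stamp. Next is the dotted stamp.

carry_out(commands=[[0,0.004,0.014,1,0,0.3],[0.01,0,0,0,0,0],[0.014,0,0,0,0,0],[0.01,0,0,0,0,0],[0,0,0,0,0,0]])

```text
t: 19.65
ee_pos: [588.9, -56.0, 14.2]
orientation: [1.128, 1.262, -1.119]
ft_force: [-0.4, 0.1, -0.7]
width: 88.0
```

```bash
python3 -c "
from h import *
goal(586.5,-55.2,4,6.7)"
```

```text
t 19.65 p [588.9 -56.   14.2] w 88.0 q6 -0.24 turn [-0.07 -0.2  -0.22] shift(new frame) [10.2 -2.3 -1.1] (old) [10.2 -2.4 -1.1]
```

carry_out(commands=[[0.005,-0.0025,-0.001,0,0,0],[0.005,0,0,0,0,0],[0,0,0,0,0,0]])

```text
t: 20.02
ee_pos: [586.1, -55.1, 3.6]
orientation: [1.128, 1.262, -1.119]
ft_force: [-0.6, 0.4, 0.7]
width: 88.0
```

carry_out(commands=[[0,0,0,0,0,0],[0,0,0,0,0,0],[0,0,0,0,0,0],[0,0,0,0,0,0],[0,0,0,0,0,0],[0,0,0,0,0,0],[0,0,0,0,0,0],[0,0,0,0,0,0]], grip=1)

```text
t: 21.02
ee_pos: [586.8, -55.1, 4.2]
orientation: [1.128, 1.261, -1.118]
ft_force: [-0.1, 0.1, 0.8]
width: 39.6
```

carry_out(commands=[[-0.01,0,0,0,0,0],[-0.03,0,0,0,0,0],[-0.03,0,0,0,0,0],[-0.03,0,0,0,0,0],[-0.03,0,0,0,0,0],[-0.03,0,0,0,0,0],[0,0,0,0,0,0]])

```text
t: 21.9
ee_pos: [585.8, -55.7, 172.4]
orientation: [1.128, 1.26, -1.118]
ft_force: [-0.5, 0.5, -0.7]
width: 39.7
```

```bash
python3 -c "
from h import *
goal(482,268,90,4.2)"
```

```text
t 21.9 p [585.8 -55.7 172.4] w 39.7 q6 -0.24 turn [ 2.45 -0.18 -0.34] shift(new frame) [  82.4  -79.8 -330.5] (old) [  83.   -66.2 -333.3]
```

carry_out(commands=[[0,0,0,2.4,0,-0.3],[0,-0.012,-0.045,0,0,0],[0,-0.013,-0.055,0,0,0],[0,-0.013,-0.055,0,0,0],[0,-0.013,-0.055,0,0,0],[0,-0.013,-0.055,0,0,0],[0,-0.013,-0.055,0,0,0],[0,0,0,0,0,0]])

```text
t: 22.9
ee_pos: [479.4, 265.2, 167.1]
orientation: [1.155, 1.247, -1.162]
ft_force: [-0.1, -1.0, -0.7]
width: 39.6
```

```bash
python3 -c "
from h import *
goal(482,268,60,4.2)"
```

```text
t 22.9 p [479.4 265.2 167.1] w 39.6 q6 0.41 turn [-0.21 -0.07  0.37] shift(new frame) [107.1   2.8  -2.6] (old) [107.1   3.5  -2.5]
```

carry_out(commands=[[0.02,0.003,-0.003,0,0,0.3],[0.03,0,0,0,0,0],[0.03,0,0,0,0,0],[0.02,0,0,0,0,0],[0.005,0,0,0,0,0],[0,0,0,0,0,0]])

```text
t: 23.65
ee_pos: [481.1, 262.7, 56.1]
orientation: [1.154, 1.243, -1.164]
ft_force: [-0.0, 0.1, -1.2]
width: 39.9
```

```bash
python3 -c "
from h import *
goal(482,268,48,4.2)"
```

```text
t 23.65 p [481.1 262.7  56.1] w 39.9 q6 0.41 turn [-0.29  0.13  0.32] shift(new frame) [ 8.1  1.3 -5.2] (old) [ 8.1  1.3 -5.3]
```

carry_out(commands=[[0.001,0.001,-0.005,0,0,0.3],[0.006,0,0,0,0,0],[0.002,0,0,0,0,0],[0,0,0,0,0,0]])

```text
t: 24.15
ee_pos: [483.2, 268.5, 48.6]
orientation: [1.16, 1.238, -1.157]
ft_force: [-0.6, 0.5, -1.2]
width: 39.6
```

```bash
python3 -c "
from h import *
goal(482,268,44,4.2)"
```

```text
t 24.15 p [483.2 268.5  48.6] w 39.6 q6 0.42 turn [-0.29  0.05 -0.19] shift(new frame) [ 4.6 -1.2  0.4] (old) [ 4.6 -1.2  0.4]
```

carry_out(commands=[[0.003,-0.001,0,0,0,0],[0.001,0,0,0,0,0],[0.001,0,0,0,0,0],[0,0,0,0,0,0]])

```text
t: 24.65
ee_pos: [482.3, 268.5, 43.8]
orientation: [1.16, 1.238, -1.156]
ft_force: [-0.6, -0.9, 1.4]
width: 39.7
```

carry_out(commands=[[0,0,0,0,0,0],[0,0,0,0,0,0],[0,0,0,0,0,0],[0,0,0,0,0,0],[0,0,0,0,0,0]], grip=0)

```text
t: 25.28
ee_pos: [482.4, 268.5, 43.7]
orientation: [1.16, 1.237, -1.156]
ft_force: [-0.4, 0.2, 0.2]
width: 85.9
```

carry_out(commands=[[-0.01,0,0,0,0,0],[-0.02,0,0,0,0,0],[-0.03,0,0,0,0,0],[-0.03,0,0,0,0,0],[-0.03,0,0,0,0,0],[0,0,0,0,0,0]])

```text
t: 26.02
ee_pos: [482.1, 268.7, 170.1]
orientation: [1.161, 1.237, -1.155]
ft_force: [-0.5, 0.5, 0.7]
width: 87.8
```

```bash
python3 -c "
from h import *
goal(460.2,6.9,60,-1.4)"
```

```text
t 26.02 p [482.1 268.7 170.1] w 87.8 q6 0.42 turn [ 5.32 -0.01 -0.29] shift(new frame) [110.1 -15.5 262.2] (old) [110.  -40.3 259.7]
```

carry_out(commands=[[0,0,0,5.3,0,-0.3],[0,-0.003,0.05,0,0,0],[0,-0.003,0.055,0,0,0],[0,-0.003,0.055,0,0,0],[0,-0.003,0.055,0,0,0],[0,-0.003,0.047,0,0,0],[0,0,0,0,0,0]])

```text
t: 26.9
ee_pos: [456.8, 0.2, 166.7]
orientation: [1.225, 1.2, -1.23]
ft_force: [0.5, 0.5, 0.2]
width: 87.9
```

```bash
python3 - <<'E'
from seg import *
goal(460.2,6.9,40,-1.4)
d=cam('top'); r=seg(d,(207,244),60,'l',34); print(None if r is None else r[1].round(1))
cv2.imwrite('pics/t6.png',cv2.resize(d['pixels'][130:300,130:450],None,fx=2.4,fy=2.4))
E
```

```text
t 26.9 p [4.568e+02 2.000e-01 1.667e+02] w 87.9 q6 -0.0 turn [-0.01  0.    0.23] shift(new frame) [126.7   3.2  -6.8] (old) [126.6   3.7  -6.8]
[475.5 267.9  50.9  54.2  89.7]
```

View pics/t6.png

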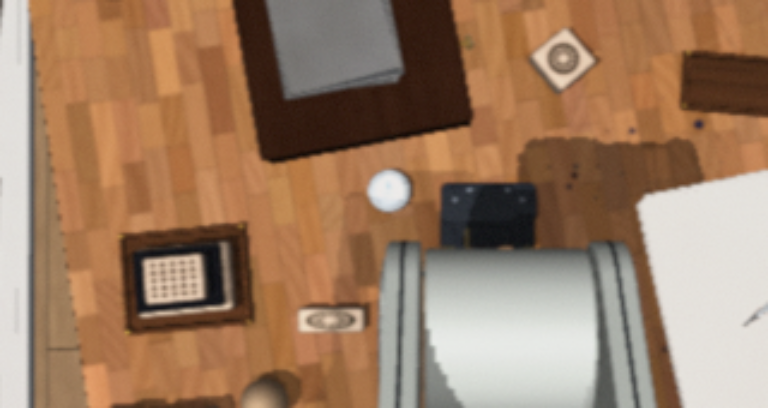

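```bash
python3 - <<'E'
from seg import *
d=cam('top'); print(ray(d,(202.5,246.2),60).round(1))
im=d['pixels'].copy(); h=cv2.cvtColor(im,cv2.COLOR_BGR2HSV)[225:270,180:235].astype(int)
m=((h[...,1]<120)&(h[...,2]>110)).astype(np.uint8); n,l,s,c=cv2.connectedComponentsWithStats(m)
for i in range(1,n):
    if s[i,4]>60:
        P=ray(d,np.argwhere(l==i)[:,::-1]+[180,225],60)[:,:2]; print(s[i],cv2.minAreaRect(P.astype(np.float32)))
goal(460.2,6.9,40,-1.4)
E
```

```text
[[481.2 266.8  60. ]]
[  8   6  39  32 178] ((463.1266784667969, 245.57937622070312), (48.749794006347656, 98.24834442138672), 40.175350189208984)
[  9  11  26  21 478] ((481.8428955078125, 267.91937255859375), (40.534854888916016, 52.99381637573242), 3.773491382598877)
t 27.0 p [457.4   2.4 166.8] w 88.0 q6 0.0 turn [ 0.14 -0.02  0.2 ] shift(new frame) [126.8   2.7  -4.6] (old) [126.8   3.2  -4.5]
```

carry_out(commands=[[0.02,0.003,-0.007,0,0,0],[0.03,0,0,0,0,0],[0.03,0,0,0,0,0],[0.03,0,0,0,0,0],[0.015,0,0,0,0,0],[0,0,0,0,0,0]])

```text
t: 27.75
ee_pos: [462.2, 17.3, 38.0]
orientation: [1.219, 1.205, -1.218]
ft_force: [-0.2, -0.0, -0.6]
width: 88.3
```

```bash
python3 -c "
from h import *
goal(460.2,6.9,4,-1.4)"
```

```text
t 27.75 p [462.2  17.3  38. ] w 88.3 q6 0.02 turn [ 0.7  -0.08  0.07] shift(new frame) [34.  -1.7 10.4] (old) [33.9 -1.8 10.5]
```

Dotted stamp is centred at (481.8, 267.9), yaw 3.8°. Next the square stamp.

carry_out(commands=[[0,-0.002,0.0105,0.7,0,0],[0.012,0,0,0,0,0],[0.012,0,0,0,0,0],[0.004,0,0,0,0,0],[0,0,0,0,0,0]])

```text
t: 28.38
ee_pos: [461.7, 6.2, 10.2]
orientation: [1.23, 1.196, -1.225]
ft_force: [0.0, -0.3, -0.0]
width: 87.7
```

```bash
python3 -c "
from h import *
goal(460.2,6.9,4,-1.4)"
```

```text
t 28.38 p [461.7   6.2  10.2] w 87.7 q6 0.01 turn [-0.06 -0.09 -0.17] shift(new frame) [ 6.2 -1.6 -0.6] (old) [ 6.2 -1.6 -0.6]
```

carry_out(commands=[[0.004,-0.0015,-0.0005,0,0,0],[0.002,0,0,0,0,0],[0,0,0,0,0,0]])

```text
t: 28.75
ee_pos: [460.3, 6.9, 4.0]
orientation: [1.23, 1.196, -1.225]
ft_force: [0.9, 0.2, 1.0]
width: 87.9
```

carry_out(commands=[[0,0,0,0,0,0],[0,0,0,0,0,0],[0,0,0,0,0,0],[0,0,0,0,0,0],[0,0,0,0,0,0],[0,0,0,0,0,0],[0,0,0,0,0,0],[0,0,0,0,0,0]], grip=1)

```text
t: 29.75
ee_pos: [460.7, 6.9, 4.3]
orientation: [1.231, 1.195, -1.224]
ft_force: [-0.0, 0.9, 1.0]
width: 33.5
```

carry_out(commands=[[-0.01,0,0,0,0,0],[-0.03,0,0,0,0,0],[-0.03,0,0,0,0,0],[-0.03,0,0,0,0,0],[-0.03,0,0,0,0,0],[-0.03,0,0,0,0,0],[0,0,0,0,0,0]])

```text
t: 30.62
ee_pos: [459.4, 6.7, 172.3]
orientation: [1.231, 1.195, -1.223]
ft_force: [-1.2, -0.7, -0.3]
width: 33.7
```

```bash
python3 -c "
from h import *
goal(482,268,90,4.0)"
```

```text
t 30.62 p [459.4   6.7 172.3] w 33.7 q6 0.01 turn [-5.45 -0.07 -0.28] shift(new frame) [  82.3   40.8 -259.1] (old) [  82.8   15.6 -261.7]
```

carry_out(commands=[[0,0,0,-5.4,0,-0.3],[0,0.008,-0.045,0,0,0],[0,0.008,-0.05,0,0,0],[0,0.008,-0.055,0,0,0],[0,0.008,-0.055,0,0,0],[0,0.008,-0.053,0,0,0],[0,0,0,0,0,0],[0,0,0,0,0,0]])

```text
t: 31.62
ee_pos: [477.0, 272.1, 165.6]
orientation: [1.152, 1.246, -1.165]
ft_force: [-0.5, -0.5, -0.9]
width: 33.6
```

```bash
python3 -c "
from h import *
goal(482,268,80,4.)"
```

```text
t 31.62 p [477.  272.1 165.6] w 33.6 q6 0.43 turn [-0.01  0.13  0.5 ] shift(new frame) [85.6  4.7  4.4] (old) [85.6  5.4  4.2]
```

carry_out(commands=[[0.015,0.005,0.004,0,0,0.5],[0.03,0,0,0,0,0],[0.025,0,0,0,0,0],[0.014,0,0,0,0,0],[0,0,0,0,0,0],[0,0,0,0,0,0]])

```text
t: 32.38
ee_pos: [481.6, 260.4, 79.0]
orientation: [1.159, 1.236, -1.167]
ft_force: [-0.2, 0.3, -0.3]
width: 33.9
```

```bash
python3 -c "
from h import *
goal(482,268,68,4.)"
```

```text
t 32.38 p [481.6 260.4  79. ] w 33.9 q6 0.42 turn [-0.45  0.23  0.13] shift(new frame) [11.   0.9 -7.5] (old) [11.   0.9 -7.6]
```

carry_out(commands=[[0.002,0.001,-0.0075,-0.4,0.2,0],[0.006,0,0,0,0,0],[0.002,0,0,0,0,0],[0,0,0,0,0,0],[0,0,0,0,0,0]])

```text
t: 33.0
ee_pos: [483.3, 269.4, 70.2]
orientation: [1.159, 1.242, -1.156]
ft_force: [0.2, -0.1, -0.2]
width: 33.8
```

```bash
python3 -c "
from h import *
goal(482,268,64,4.)"
```

```text
t 33.0 p [483.3 269.4  70.2] w 33.8 q6 0.42 turn [ 0.01 -0.06 -0.06] shift(new frame) [ 6.2 -1.4  1.3] (old) [ 6.2 -1.4  1.3]
```

carry_out(commands=[[0.003,-0.0015,0.001,0,0,0],[0.002,0,0,0,0,0],[0.001,0,0,0,0,0],[0,0,0,0,0,0]])

```text
t: 33.5
ee_pos: [481.7, 268.1, 63.9]
orientation: [1.159, 1.242, -1.156]
ft_force: [0.2, 0.5, -0.2]
width: 33.9
```

```bash
python3 -c "
from h import *
goal(482,268,64,4.)"
```

```text
t 33.5 p [481.7 268.1  63.9] w 33.9 q6 0.42 turn [ 0.   -0.06 -0.06] shift(new frame) [-0.1  0.3  0.1] (old) [-0.1  0.3  0.1]
```

carry_out(commands=[[0.0005,0,0,0,0,0],[0,0,0,0,0,0],[0,0,0,0,0,0],[0,0,0,0,0,0],[0,0,0,0,0,0],[0,0,0,0,0,0]], grip=0)

```text
t: 34.25
ee_pos: [481.9, 268.2, 63.5]
orientation: [1.159, 1.241, -1.156]
ft_force: [0.6, -0.5, 0.3]
width: 87.0
```

carry_out(commands=[[-0.01,0,0,0,0,0],[-0.02,0,0,0,0,0],[-0.03,0,0,0,0,0],[-0.03,0,0,0,0,0],[-0.02,0,0,5.3,0,0],[0,0,0,0,0,0]])

```text
t: 35.0
ee_pos: [482.0, 268.2, 179.7]
orientation: [1.23, 1.197, -1.224]
ft_force: [0.7, 1.0, -0.4]
width: 88.1
```

```bash
python3 -c "
from h import *
goal(440.2,133.8,40,-1.4)"
```

```text
t 35.0 p [482.  268.2 179.7] w 88.1 q6 0.51 turn [ 0.02 -0.12 -0.14] shift(new frame) [139.7 -38.5 135.3] (old) [139.3 -38.9 135.6]
```

carry_out(commands=[[0,-0.01,0.035,0,0,0],[0,-0.01,0.035,0,0,0],[0,-0.01,0.035,0,0,0],[0,-0.0085,0.03,0,0,0],[0.03,0,0,0,0,0],[0.04,0,0,0,0,0],[0.04,0,0,0,0,0],[0,0,0,0,0,0]])

```text
t: 36.0
ee_pos: [437.0, 129.3, 63.5]
orientation: [1.215, 1.207, -1.214]
ft_force: [0.2, -0.6, 0.9]
width: 87.8
```

```bash
python3 -c "
from h import *
goal(440.2,133.8,35,-1.4)"
```

```text
t 36.0 p [437.  129.3  63.5] w 87.8 q6 0.27 turn [ 0.98 -0.07  0.02] shift(new frame) [28.5  3.1 -4.6] (old) [28.5  3.2 -4.5]
```

carry_out(commands=[[0.01,0.003,-0.0045,0.9,0,0],[0.014,0,0,0,0,0],[0.014,0,0,0,0,0],[0.007,0,0,0,0,0],[0,0,0,0,0,0]])

```text
t: 36.62
ee_pos: [442.3, 135.0, 18.2]
orientation: [1.229, 1.197, -1.221]
ft_force: [0.1, 0.2, 0.5]
width: 88.0
```

```bash
python3 -c "
from h import *
goal(440.2,133.8,7.5,-1.4)"
```

```text
t 36.62 p [442.3 135.   18.2] w 88.0 q6 0.29 turn [ 0.14 -0.15 -0.24] shift(new frame) [10.7 -2.1  1.3] (old) [10.7 -2.2  1.3]
```

carry_out(commands=[[0.006,-0.002,0.001,0,0,0],[0.005,0,0,0,0,0],[0,0,0,0,0,0]])

```text
t: 37.0
ee_pos: [440.6, 134.0, 7.0]
orientation: [1.23, 1.197, -1.22]
ft_force: [-0.3, 1.0, 0.2]
width: 87.3
```

carry_out(commands=[[0,0,0,0,0,0],[0,0,0,0,0,0],[0,0,0,0,0,0],[0,0,0,0,0,0],[0,0,0,0,0,0],[0,0,0,0,0,0],[0,0,0,0,0,0],[0,0,0,0,0,0]], grip=1)

```text
t: 38.0
ee_pos: [441.0, 134.2, 7.5]
orientation: [1.23, 1.196, -1.219]
ft_force: [0.5, 0.4, 0.1]
width: 21.4
```

carry_out(commands=[[-0.01,0,0,0,0,0],[-0.03,0,0,0,0,0],[-0.03,0,0,0,0,0],[-0.03,0,0,0,0,0],[-0.03,0,0,0,0,0],[-0.03,0,0,0,0,0],[0,0,0,0,0,0]])

```text
t: 38.88
ee_pos: [439.5, 133.5, 175.5]
orientation: [1.231, 1.196, -1.219]
ft_force: [0.4, 0.3, -0.7]
width: 21.7
```

```bash
python3 - <<'E'
from h import *
goal(651.6,-246,100,-4.8)
d=cam('top'); cv2.imwrite('pics/t7.png',cv2.resize(d['pixels'][130:300,130:450],None,fx=2.4,fy=2.4))
E
```

```text
t 38.88 p [439.5 133.5 175.5] w 21.7 q6 0.29 turn [ 3.54 -0.2  -0.39] shift(new frame) [ 75.5 243.2 360.4] (old) [ 75.8 219.9 375. ]
```

View pics/t7.png

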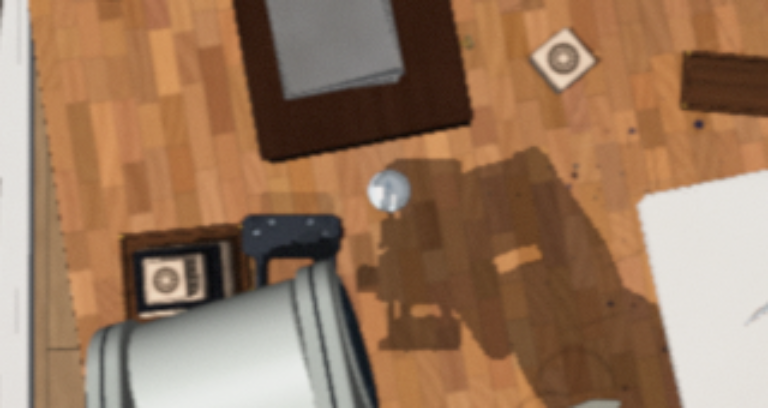

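Square is on top of the pile (crop about (167,281)). Carrying the narrow stamp to its tray.

carry_out(commands=[[0,0,0,3.5,0,-0.4],[0,0.03,0.045,0,0,0],[0,0.035,0.052,0,0,0],[0,0.035,0.052,0,0,0],[0,0.035,0.052,0,0,0],[0,0.035,0.052,0,0,0],[0,0.035,0.052,0,0,0],[0,0.03,0.045,0,0,0]])

```text
t: 39.92
ee_pos: [639.3, -237.7, 159.0]
orientation: [1.261, 1.19, -1.279]
ft_force: [0.7, -0.1, 0.5]
width: 21.7
```

```bash
python3 -c "
from h import *
goal(651.6,-246,40,-4.8)"
```

```text
t 39.92 p [ 639.3 -237.7  159. ] w 21.7 q6 -0.29 turn [ 0.33 -0.27  1.16] shift(new frame) [119.   13.    7.3] (old) [118.6  15.4   7.9]
```

carry_out(commands=[[0,0.013,0.007,0.3,-0.2,1],[0.02,0,0,0,0,0],[0.03,0,0,0,0,0],[0.03,0,0,0,0,0],[0.03,0,0,0,0,0],[0,0,0,0,0,0],[0,0,0,0,0,0]])

```text
t: 40.8
ee_pos: [642.5, -237.7, 33.6]
orientation: [1.266, 1.19, -1.279]
ft_force: [-0.4, 0.4, 0.2]
width: 21.9
```

```bash
python3 -c "
from h import *
goal(651.6,-246,20,-4.8)"
```

```text
t 40.8 p [ 642.5 -237.7   33.6] w 21.9 q6 -0.29 turn [ 0.16 -0.41  1.11] shift(new frame) [13.6  9.7  7.5] (old) [13.4 10.   7.6]
```

carry_out(commands=[[0,0.01,0.0075,0,-0.3,1],[0.006,0,0,0,0,0],[0.006,0,0,0,0,0],[0,0,0,0,0,0]])

```text
t: 41.3
ee_pos: [654.3, -246.8, 23.8]
orientation: [1.27, 1.167, -1.265]
ft_force: [0.1, 0.6, -0.5]
width: 21.9
```

```bash
python3 -c "
from h import *
goal(651.6,-246,11.5,-4.8)"
```

```text
t 41.3 p [ 654.3 -246.8   23.8] w 21.9 q6 -0.3 turn [ 0.18 -0.01 -0.22] shift(new frame) [12.3 -2.7 -0.6] (old) [12.3 -2.8 -0.6]
```

carry_out(commands=[[0.006,-0.003,-0.0005,0,0,0],[0.004,0,0,0,0,0],[0.002,0,0,0,0,0],[0,0,0,0,0,0]])

```text
t: 41.8
ee_pos: [651.2, -246.2, 11.6]
orientation: [1.27, 1.167, -1.265]
ft_force: [-0.4, 0.0, 2.7]
width: 21.9
```

```bash
python3 -c "
from h import *
goal(651.6,-246,11.5,-4.8); print(ctrl.get_obs()['ft_force'])"
```

```text
t 41.8 p [ 651.2 -246.2   11.6] w 21.9 q6 -0.3 turn [ 0.17 -0.   -0.24] shift(new frame) [ 0.1  0.4 -0.3] (old) [ 0.1  0.4 -0.3]
[-0.35814531  0.00842411  2.70767872]
```

Light contact with the floor (2.7 N), so I release, rise, and move aside toward -y.

carry_out(commands=[[0,0,0,0,0,0],[0,0,0,0,0,0],[0,0,0,0,0,0],[0,0,0,0,0,0],[0,0,0,0,0,0]], grip=0)

```text
t: 42.42
ee_pos: [651.2, -246.2, 11.3]
orientation: [1.27, 1.167, -1.265]
ft_force: [-0.1, -0.1, 0.1]
width: 68.0
```

carry_out(commands=[[-0.01,0,0,0,0,0],[-0.03,0,0,0,0,0],[-0.04,0,0,0,0,0],[-0.05,0,0,0,0,0],[-0.05,-0.03,0.03,0,0,0],[-0.02,-0.05,0.04,0,0,0],[0,-0.05,0.04,0,0,0],[0,-0.05,0.04,0,0,0]])

```text
t: 43.42
ee_pos: [466.5, -377.7, 218.2]
orientation: [1.264, 1.162, -1.258]
ft_force: [-0.3, -1.2, 0.1]
width: 87.5
```

carry_out(commands=[[0,-0.03,0.04,0,0,0],[0,-0.03,0.04,0,0,0],[0,0,0.04,0,0,0],[0,0,0,0,0,0],[0,0,0,0,0,0]])

```text
t: 44.05
ee_pos: [391.2, -498.0, 223.1]
orientation: [1.267, 1.154, -1.261]
ft_force: [-0.1, 0.4, 0.8]
width: 87.5
```

```bash
python3 - <<'E'
from seg import *
print(ctrl.get_obs()['ee_pos'])
d=cam('top'); s=cam('side')
a=cv2.resize(d['pixels'][130:300,160:480],None,fx=2.4,fy=2.4); b=cv2.resize(s['pixels'][130:320,220:460],None,fx=1.5,fy=1.5)
cv2.imwrite('pics/t8.png',a); cv2.imwrite('pics/s8.png',cv2.resize(s['pixels'][130:320,220:460],None,fx=3.2,fy=3.2))
def comp(x0,y0,x1,y1,z,zz):
    h=cv2.cvtColor(d['pixels'],cv2.COLOR_BGR2HSV)[y0:y1,x0:x1].astype(int)
    m=((h[...,1]<120)&(h[...,2]>110)).astype(np.uint8); n,l,st,c=cv2.connectedComponentsWithStats(m)
    for i in range(1,n):
        if st[i,4]>80:
            P=ray(d,np.argwhere(l==i)[:,::-1]+[x0,y0],z)[:,:2]; print(zz,st[i],np.round(np.r_[sum(map(list,cv2.minAreaRect(P.astype(np.float32))[:2]),[]),cv2.minAreaRect(P.astype(np.float32))[2]],1))
comp(180,225,235,270,84,'pile'); comp(405,145,465,185,24,'nar')
E
```

```text
[ 391.1866826  -498.03068484  223.09458202]
pile [  8   6  39  32 176] [464.  240.3  47.5  95.8  40.2]
pile [  9  11  26  21 399] [482.1 262.   37.7  51.7   4.3]
nar [ 18  13  28  12 289] [ 651.  -245.9   60.4   23.2   85.7]
```

View pics/t8.png

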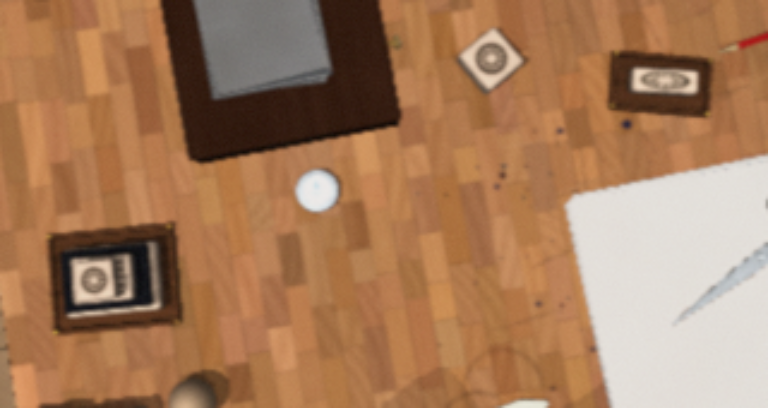

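View pics/s8.png

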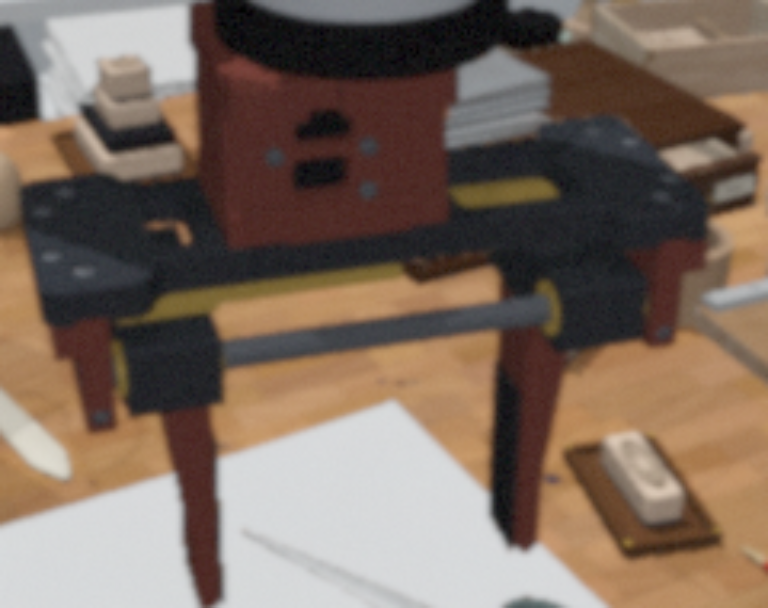

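```bash
python3 - <<'E'
from h import *
d=cam('top'); print(ray(d,(197.3,246.7),84).round(1), proj(d,[(482,268,84),(482,251,84),(482,285,84),(482,242,60)]).round(1))
cv2.imwrite('pics/t9.png',cv2.resize(d['pixels'][220:270,175:240],None,fx=9,fy=9,interpolation=2))
E
```

```text
[[480.8 271.8  84. ]] [[199.1 246.1]
 [207.3 245.9]
 [190.9 246.3]
 [214.2 245.5]]
```

View pics/t9.png

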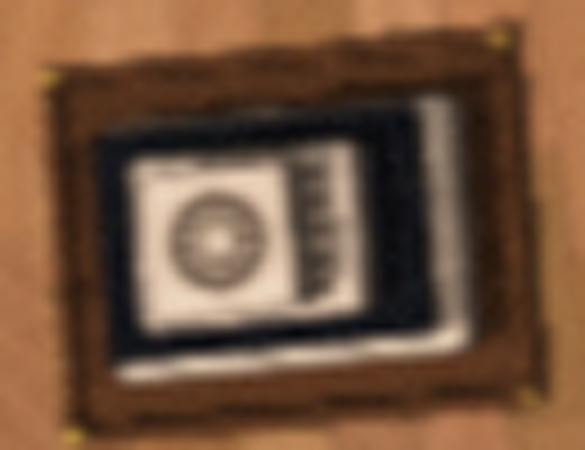

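The square's mark is at pixel (199.0, 246.8), against (199.1, 246.1) expected for a centred square at 84 mm height. The pile is good, so I'm handing in.

```bash
python3 -c "
from workcell import ctrl
print(ctrl.close_job(), ctrl.get_obs()['t'])"
```

```text
the job is handed in; nothing more can be done
the job is handed in; nothing more can be done
```

I stacked the broad stamp, ink pad, dotted stamp and the smaller square stamp in the wide tray, and laid the narrow stamp in the narrow tray. Everything was released and the arm moved clear before I handed in, at about 44 s of the 138 s allowed.

| Piece | Last position check (mm) | Tray position or target (mm) | Angle |
|---|---|---|---|
| Broad stamp | (481, ≈267) | wide tray (481.7, 268.1) | 4.3° (tray 3.8°) |
| Ink pad | (482.7, 268.5) | wide tray (481.7, 268.1) | 4.3° |
| Dotted stamp | (481.8, 267.9) | wide tray (481.7, 268.1) | 3.8° |
| Square stamp | within 1 pixel (about 2 mm) | centred on the pile | looks lined up |
| Narrow stamp | (651.0, -245.9) | narrow tray (651.6, -246.0) | -4.3° (tray -4.8°) |

- **Flat and level:** the last side view shows the pile upright and the narrow stamp flat. The highest force reading I saw was about 3 N.
- **Broad stamp, less certain:** the arm hid its far end, so its lengthwise position comes from the one visible short edge.
- **Checks that disagreed:** two automatic outlines were wrong. One joined the pad to the dark tray, and one joined the square to the dotted stamp. I remeasured the pad with a different colour mask and checked the square by its mark in an enlarged view. A first rough reading by eye had put the square about 4 mm off in y, still inside the 12 mm limit.

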